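Unstack the next foam bar and set it against the flip stop

TASK

Prepare the next white bar for cutting. First lay the spacer plate from the top of the stack squarely on the pile of spacer plates, then flip the cutting bed's stop fully down across its channel, and then take the bar that was under the plate, lay it lengthwise in the channel and push it right up against the stop. Set things down rather than dropping them, let go at the end, and leave the rest of the stack, the pile's plates and everything else on the table where they are.

Things in the scene. Friction and masses are not known exactly. Their poses are not given: they have to be found in the camera images.
- plate_top: topmost thing of the stack: a hard dark-brown resin spacer plate, 120 x 56 x 10 mm, about 0.10 kg. Origin: centre of its underside; x along the 120 mm length, y along the 56 mm width, z up. It lies on block_top and overhangs it by about 5 mm on each long side
- block_top: next in the stack, under plate_top: a white hard-foam bar, 160 x 46 x 36 mm (length x, width y, height z), 0.13 to 0.27 kg. Origin: centre of its underside. Both ends are alike
- plate_low: spacer plate (same as plate_top) under block_top; stays in the stack
- block_low: bottom bar of the stack (same as block_top), standing on the table; stays. The whole stack is four things one on another, crossing no more than a few degrees and a few mm out of line, 92 mm high; all loose
- pile_top: upper plate of the pile of two spacer plates that stands by itself on the table (same size and axes as plate_top; its top face is 20 mm above the table); loose. The pile and the stack may stand in either of two places
- pile_low: lower plate of that pile, on the table; loose
- bed: fixed grey cutting bed. Origin: underside, on the channel's centre line; x = direction in which stock is pushed (to the stop), y across, z up. Base x -140 to +150 mm, y -62 to +62 mm, flat top 20 mm above the table. Steel lips 6 mm high bound the channel at y = -38 and +38 mm (8 mm thick, x -140 to +110). A stub, its top 32 mm above the table, stands at x 107, y -46 mm
- flag (a joint): hinge of the flip stop, rad: 0 = up, leaning 0.15 rad outward (to the bed's +y); 0.15 = vertical; 1.72 = fully down, level across the channel, at its limit. The axis is the bed's x. Stiff: stays at any angle it is left at, about 1 N at the tip moves it. Starts between 0 and 0.6. Down, its face to the incoming stock is at bed x = 100 mm, its upper face 48 mm above the table
- flag_hinge (a point): point on the stop's hinge axis, at bed (107, 50, 40) mm, between two fixed steel cheeks at bed x = 91-97 and 117-123 mm, y = 39 to 61 mm, up to 52 mm above the table
- flag_tip (a point): free end of the stop, a steel bar 84 mm long from hinge to tip, 14 mm thick along the bed's x and 16 mm the other way; z along the bar from hinge to tip
- offcut: white 70 x 46 x 36 mm offcut of the same bar, lying alone; bystander. Origin: centre of the underside
- sander: cork sanding block 110 x 60 x 42 mm; bystander. Origin: centre of the underside
- driver: screwdriver; bystander. Origin: on its axis along x, middle of the underside
- glue: closed bottle, 56 mm in diameter, 150 mm tall; bystander. Origin: centre of the underside
- tape: black tape measure case, 65 x 30 x 60 mm; bystander. Origin: centre of the underside
- roll: roll of paper, 90 mm in diameter, 35 mm high; bystander. Origin: centre of the underside
- hammer: hammer; bystander. Origin: on its axis along x, middle of the underside
Not all that is in view belongs to the job. Leave any blue or grey look-alike of the plate_top alone.

How it is judged (in metres and radians):
On the way, in this order (a step that is already met when the one before it is completed fails the run):
1. the top spacer plate lies released on the pile (x of plate_top in the frame of pile_top between -0.015 and 0.015 m and y of plate_top in the frame of pile_top between -0.012 and 0.012 m and z of plate_top in the frame of pile_top between 0.007 and 0.013 m and angle between the x axis of plate_top and the x axis of pile_top, either way round below 0.12 rad and contact force between the fingers and plate_top below 0.05 N), for 0.2 s.
2. the stop is fully down (value of joint flag above 1.66 rad), for 0.2 s.
3. the bar lies in the channel against the stop, released (x of block_top in the frame of bed between 0.016 and 0.024 m and y of block_top in the frame of bed between -0.02 and 0.02 m and z of block_top in the frame of bed between 0.017 and 0.023 m and angle between the x axis of block_top and the x axis of bed, either way round below 0.1 rad and contact force between the fingers and block_top below 0.05 N), for 0.2 s.
At the end, for the whole second after the job is handed in: plate_top flat on pile_top (15 mm lengthwise, 12 mm sideways, 0.12 rad); stop down (over 1.66 rad); block_top flat in the channel, within 4 mm of the stop, 20 mm of the centre line, 0.10 rad; both released and at rest; the other stack and pile things within 15 mm of their start (all of step 1 and all of step 3 and value of joint flag above 1.66 rad and distance of each of block_low, plate_low, pile_low, pile_top from where it was at the start of the episode below 0.015 m and linear speed of each of plate_top, block_top below 0.02 m/s); the robot touches nothing.
It fails at once if a bystander is moved more than 30 mm (distance of any of offcut, sander, driver, glue, tape, roll, hammer from where it was at the start of the episode above 0.03 m).
It fails at once if the plate or the bar is dropped (falls free faster than 0.7 m/s, some 25 mm) ((contact force between plate_top and anything else below 0.01 N and linear speed of plate_top above 0.7 m/s) or (contact force between block_top and anything else below 0.01 N and linear speed of block_top above 0.7 m/s)).
It also fails if it takes over 72 s, if anything falls off the work surface, if the arm or the gripper's body presses on something with over 40 N, if the wrist force passes 120 N, or if a joint passes its speed limit or range.

ROBOT

A 6-joint arm with a two-finger parallel gripper is mounted at the origin on the work surface. World frame = base frame: x ahead of the robot, y to its left, z up, the work surface at z = 0. Lengths are in mm, angles in rad, forces in N, time in s.
With the tool pointing down it reaches from about 275 to 825 mm from the base axis. Payload 5.2 kg.
Tool frame: the origin (TCP) lies at the very end of the fingers, on their centre line; the grasp point (between the pads) lies 19 mm behind it; z points along the fingers, y is the direction in which the jaws open and shut (so a half turn about z gives the same grasp; the last joint's range is limited). The gripper opens to 93 mm and grips with 3 to 60 N. Pads are 15 mm wide; open, the fingers measure 128 mm over their backs; the gripper's body (75 mm by 188 mm) begins 65 mm behind the grasp point.
Start: joints at [1.048, 0.259, 1.535, -0, 1.348, -0.203], TCP at [172.885, 522.126, 187.853] pointing down, gripper open.
Joint ranges: [-3.14, 3.14], [-0.91, 2.08], [0.19, 2.58], [-1.22, 4.36], [0.22, 2.71], [-3.12, 3.12]. Speed limits (rad/s): [2.57, 2.57, 3.14, 3.14, 3.14, 3.14].

INTERFACE

Orientations are given as [roll, pitch, yaw] about the fixed x, y, z axes, in that order (R = Rz(yaw) Ry(pitch) Rx(roll)).
In Python, from bench import robot gives the robot as it stands. The module is installed in compiled form; this text tells all that it offers. Calls block until the motion is done:
- robot.move_ptp(position, orientation): joint-space move of the TCP to a pose.
- robot.move_linear(position, ori=None, speed=150, f_stop=None): straight line of the TCP; ori=None keeps the orientation; speed is the mean speed in mm/s. With f_stop (N) it stops when the force on the tool has changed by that much, and returns True; else False.
- robot.move_j(angles): joint-space move.
- robot.move_gripper(opening): opening from 0.0 (shut) to 1.0 (fully open); the grip force is fixed at half the most; returns when the fingers have stopped.
- robot.sleep(seconds).
- robot.inverse_kinematics(position, orientation): joint angles nearest the present ones, or None.
- robot.get_image(name): name is "side" or "top" or "wrist"; returns a dict with "img" (400x640x3 uint8, blue, green, red), "fovy" (degrees; the focal length in pixels is half the picture's height over the tangent of half this angle, whatever the lens; pixels are square), "cx", "cy" (the principal point, pixels), "eye" and "orientation" of the camera in the world. Camera axes: x right, y down, z forward; pixel columns grow to the right and rows downward; lengths in mm; the calibration is good to about 2 mm. The wrist camera is an equidistant fisheye: a pixel r from the principal point sees the ray r / f radians off the axis. A picture is of the moment at which its call begins. There is no depth.
A pose or a line that the arm cannot do raises robot.MotionError and nothing moves.
- robot.hand_in(): hands the job in, once; it reports no verdict.
Readings, each from a call of its own:
- robot.current_t(): time.
- robot.current_qpos(): joint angles.
- robot.current_joint_vel(): joint speeds.
- robot.current_joint_efforts(): joint torques, N m.
- robot.current_tcp_pos(): TCP position.
- robot.current_eef_rot(): TCP orientation.
- robot.current_contact_force(): force on the tool from outside, world axes, zero at the start.
- robot.current_ft_torque(): the same for the moment, N m.
- robot.current_gripper_width(): opening from 0.0 (shut) to 1.0 (fully open).
Only numpy, scipy, OpenCV 4.12 (cv2) and the standard library are available. Lean on these libraries where they do the work, as an engineer would, in place of code of your own. Each camera call takes 0.05 s, during which the arm holds its last target. There are 200 camera calls.

## Working session

There is one attempt and no reset: what is moved stays moved. The work goes in short steps, each a Python script; the robot and the scene stay as the last script left them, time stands still between calls to the robot, and variables do not carry over. Pictures are saved under pics/ and viewed, about 8 in all and at most 12, crops included, and the job is handed in when it is done.

```bash
mkdir -p pics
cat > h.py <<'E'
import numpy as np, cv2
from scipy.spatial.transform import Rotation as R
from bench import robot
def cam(n,name=None):
    d=robot.get_image(n)
    if name: cv2.imwrite('pics/'+name+'.png',d['img'])
    return d
def rot(d):
    o=np.array(d['orientation'],float)
    return R.from_euler('xyz',o).as_matrix() if o.size==3 else o.reshape(3,3)
def ray(d,uv,fish=False):
    uv=np.atleast_2d(np.array(uv,float)); f=200/np.tan(np.radians(d['fovy'])/2)
    p=(uv-[d['cx'],d['cy']])/f
    if fish:
        r=np.linalg.norm(p,axis=1,keepdims=True)+1e-9
        v=np.hstack([p/r*np.sin(r),np.cos(r)])
    else: v=np.hstack([p,np.ones((len(p),1))])
    return v@rot(d).T
def onz(d,uv,z,fish=False):
    v=ray(d,uv,fish); e=np.array(d['eye'],float)
    return (e+v*((z-e[2])/v[:,2:3]))[:,:2]
E
python3 - <<'E'
from h import *
import pickle
D={}
for n in ['top','side','wrist']:
    d=cam(n,n+'0'); D[n]=d
    print(n,d['fovy'],d['cx'],d['cy'],d['eye'],d['orientation'])
pickle.dump(D,open('d0.pkl','wb'))
print(robot.current_t(),robot.current_eef_rot())
E
```

```text
top 45.502483418423694 325.23732398512726 199.4313634462218 [ 346.9354195   -29.32169302 1503.63936968] [-2.9998517  -0.01466131 -1.56031584]
side 47.82046169793741 315.0359321939535 198.2086163514821 [  249.18352152 -1156.3339101    749.93799409] [-2.08537305 -0.00598887 -0.25103285]
wrist 65.70646984690485 318.805971095253 199.22130186382137 [103.61623471 544.7728721  383.71395736] [2.87416864e+00 1.93865773e-03 1.25149650e+00]
0.15 [-3.14021260e+00 -2.52855141e-04  2.82180873e+00]
```

View pics/top0.png

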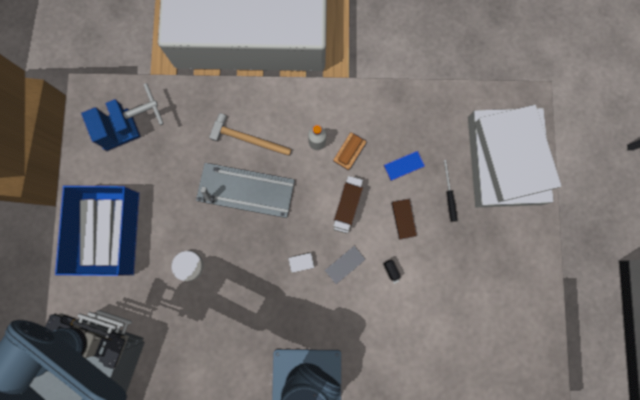

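View pics/side0.png

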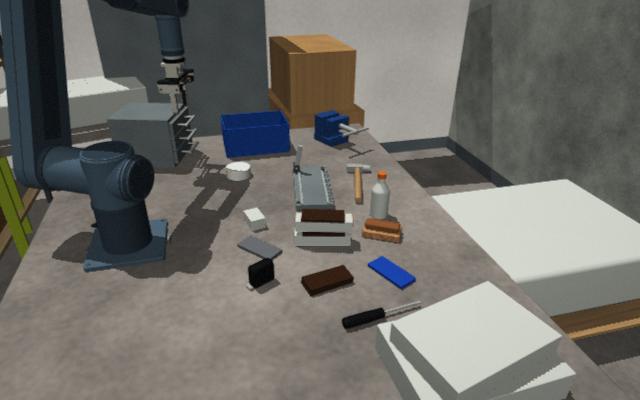

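The top view shows the stack at about (348,204), the pile at (404,219), and the bed at (246,190) with its stop at the left end near (207,190). The side view confirms the stack, and shows the flag standing up.

Run:
```python
from h import *
import pickle
D=pickle.load(open('d0.pkl','rb')); d=D['top']; im=d['img']
h=cv2.cvtColor(im,cv2.COLOR_BGR2HSV)
print(h[204,348],h[219,404],h[190,260],h[240,300],h[160,345])
b=((h[...,2]<110)&(h[...,1]>90)&((h[...,0]<20)|(h[...,0]>170))).astype(np.uint8)
for c in cv2.findContours(b,0,1)[0]:
    if cv2.contourArea(c)<150: continue
    m=c.reshape(-1,2); print(cv2.contourArea(c),m.mean(0))
    for z in (20,92):
        P=onz(d,m,z).astype(np.float32); print(z,cv2.minAreaRect(P))
# bed
print('bed corners top z20',onz(d,[[205,163],[295,180],[290,216],[197,200]],20).round())
cv2.imwrite('pics/c1.png',cv2.resize(im[145:235,185:345],None,fx=5,fy=5,interpolation=cv2.INTER_CUBIC))
```

```text
[ 12 133  75] [ 11 133  75] [102  25 131] [  8  21 134] [ 14 165 144]
560.5 [403.80808081 218.33333333]
20 ((501.6725158691406, -295.82000732421875), (114.85167694091797, 53.411800384521484), 10.460488319396973)
92 ((494.1631774902344, -282.88702392578125), (109.27802276611328, 50.81977462768555), 10.460458755493164)
571.5 [348.1980198  203.23762376]
20 ((548.0924072265625, -120.84837341308594), (53.786590576171875, 116.56419372558594), 73.5394287109375)
92 ((538.3303833007812, -116.40662384033203), (51.17636489868164, 110.90737915039062), 73.53942108154297)
7167.0 [ 25.95933014 139.96172249]
20 ((778.8117065429688, 885.6936645507812), (506.1533508300781, 202.981201171875), 6.050240516662598)
92 ((757.8529663085938, 841.2886352539062), (481.59014892578125, 193.13072204589844), 6.050240993499756)
721.5 [331.87922705  36.72463768]
20 ((1111.4210205078125, -70.1846923828125), (49.18973922729492, 244.27017211914062), 89.00238800048828)
92 ((1074.321044921875, -68.2016372680664), (46.80259323120117, 232.4158477783203), 89.00238800048828)
bed corners top z20 [[671. 333.]
 [620.  47.]
 [505.  61.]
 [552. 352.]]
```

View pics/c1.png

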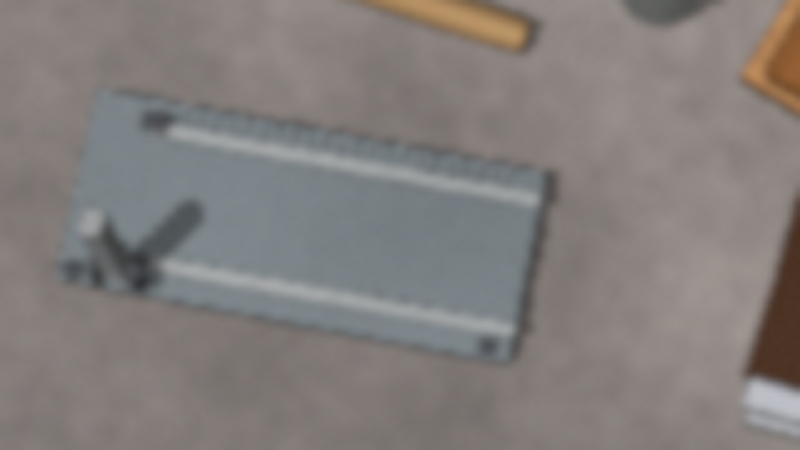

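The crop shows the bed with lips, the stub spot at top left and the hinge at bottom left. So bed +x points left in the picture, which is world +y. Next I take a close look over the stack.

```bash
cat >> h.py <<'E'
def q(pos,yaw):
    return robot.inverse_kinematics(list(pos),[np.pi,0,yaw])
def brown(d,z,lo=700):
    h=cv2.cvtColor(d['img'],cv2.COLOR_BGR2HSV)
    b=((h[...,2]<115)&(h[...,1]>90)&((h[...,0]<20)|(h[...,0]>170))).astype(np.uint8)
    b=cv2.morphologyEx(b,cv2.MORPH_OPEN,np.ones((3,3),np.uint8))
    out=[]
    for c in cv2.findContours(b,0,1)[0]:
        if cv2.contourArea(c)<lo: continue
        m=c.reshape(-1,2); (cx,cy),(w,hh),a=cv2.minAreaRect(onz(d,m,z,True).astype(np.float32))
        if hh>w: a+=90; w,hh=hh,w
        out.append((m.mean(0).round(),round(cx,1),round(cy,1),round(w,1),round(hh,1),round((a+90)%180-90,2)))
    return out
E
python3 - <<'E'
from h import *
for y in (-16.5,163.5):
    for nm,p in dict(stack=(538,-116,230),pile=(502,-296,100)).items(): print(nm,y,q(p,np.radians(y if nm=='stack' else y+27)))
for y in (-80,100): print('bed',y,q((590,190,150),np.radians(y)), q((540,310,120),np.radians(y)))
robot.move_ptp([538,-136,230],[np.pi,0,np.radians(163.5)])
d=cam('wrist','w1'); print(d['eye'],robot.current_tcp_pos(),robot.current_t())
for z in (20,92):
    for o in brown(d,z): print(z,o)
E
```

```text
stack -16.5 [-4.15069209e-01  2.34719675e-01  1.46339085e+00 -4.44089210e-16
  1.44348213e+00  1.44370644e+00]
pile -16.5 [-7.24059298e-01  3.87319419e-01  1.57686402e+00 -4.44089210e-16
  1.17740921e+00  6.63477457e-01]
stack 163.5 [-0.41506921  0.23471968  1.46339085  0.          1.44348213 -1.69788621]
pile 163.5 [-0.7240593   0.38731942  1.57686402  0.          1.17740921 -2.4781152 ]
bed -80 [ 1.31824697e-01  4.08719431e-01  1.41390498e+00 -4.44089210e-16
  1.31896825e+00  3.09888443e+00] [ 0.34223789  0.43663442  1.44687697  0.          1.25808126 -2.97388769]
bed 100 [ 1.31824697e-01  4.08719431e-01  1.41390498e+00 -4.44089210e-16
  1.31896825e+00 -4.27082285e-02] [ 3.42237889e-01  4.36634420e-01  1.44687697e+00 -4.44089210e-16
  1.25808126e+00  1.67704964e-01]
[ 468.248854   -114.61685766  426.58655108] [ 538.16773721 -135.12137154  230.02517274] 2.8667
20 (array([201., 179.]), 505.5, -297.7, 116.3, 54.2, 10.13)
20 (array([334., 178.]), 556.4, -119.1, 141.2, 64.8, -16.89)
92 (array([201., 179.]), 498.9, -265.3, 95.7, 44.6, 10.13)
92 (array([334., 178.]), 540.8, -118.3, 116.2, 53.4, -16.89)
```

View pics/w1.png

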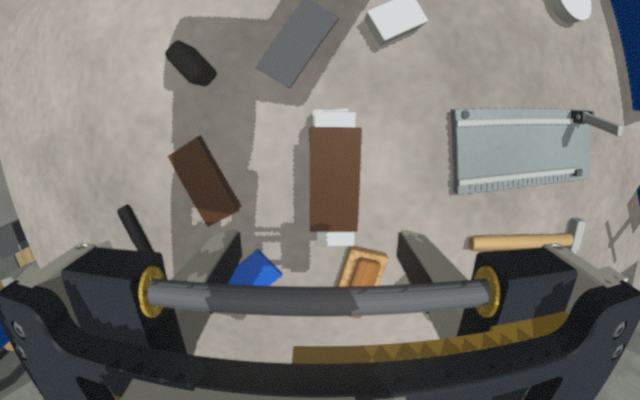

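The wrist view shows the top plate cleanly at about (334,178) and the pile at (201,179). The flag is up, near (600,122). I take one look from above the pile and then pick.

Run:
```python
from h import *
robot.move_ptp([575,-310,200],[np.pi,0,np.radians(163.5)])
d=cam('wrist','w2'); print(d['eye'],d['img'].shape)
for z in (20,): 
    for o in brown(d,z): print(z,o)
a=np.radians(180-16.9); P=np.array([540.8,-118.3])
robot.move_ptp([*P,170],[np.pi,0,a])
robot.move_linear([*P,110])
d=cam('wrist','w3'); print(d['eye'])
for o in brown(d,92): print(o)
print(robot.current_t())
```

```text
[ 505.15663745 -288.41209111  396.61320589] (400, 640, 3)
20 (array([312., 120.]), 505.8, -298.4, 116.8, 54.1, 10.13)
20 (array([476., 106.]), 549.2, -80.3, 144.3, 69.3, -17.03)
[471.59069395 -98.24099174 306.76759209]
(array([318., 225.]), 551.3, -121.4, 96.4, 54.0, -17.11)
(array([161., 210.]), 496.4, -244.1, 87.9, 48.0, 10.01)
5.075
```

View pics/w3.png

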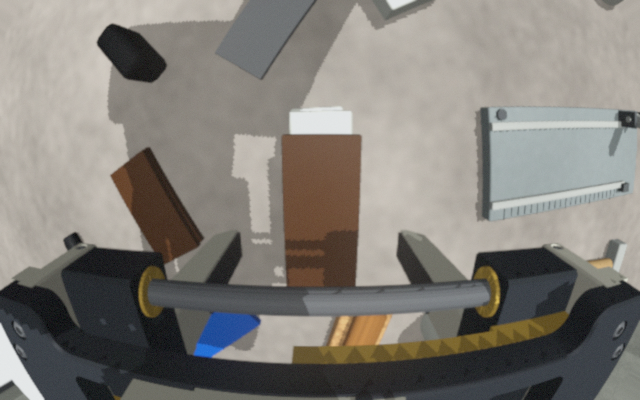

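Run:
```python
from h import *
P=[540.8,-118.3]
robot.move_linear([*P,83.5],speed=60)
robot.move_gripper(0.0); print('w',robot.current_gripper_width())
robot.move_linear([*P,130],speed=80)
print('w',robot.current_gripper_width(),robot.current_contact_force(),robot.current_t())
cam('wrist','w4')
```

```text
w 0.005142940090463346
w 0.004884538051060531 [-0.72361147  0.35147487  1.05600488] 7.85
```

View pics/w4.png

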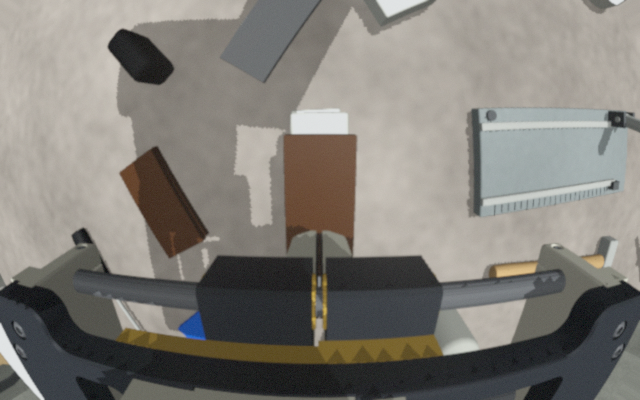

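The picture shows the fingers shut above the plate, which still lies on the stack at about (320,190). So the grip missed, probably by height. I probe the height of the plate's top.

Run:
```python
from h import *
P=[540.8,-118.3]
print(robot.move_linear([*P,86],speed=25,f_stop=2.5)); print(robot.current_tcp_pos(),robot.current_contact_force())
robot.move_linear([*P,125],speed=100)
robot.move_gripper(1.0)
robot.move_ptp([538,-136,230],[np.pi,0,np.radians(163.1)])
d=cam('wrist','w5')
for o in brown(d,92): print(o)
print(robot.current_t(),robot.current_eef_rot())
```

```text
False
[ 540.89587575 -118.3398799    86.14262448] [-0.5260005  -0.27296904  0.1222364 ]
(array([204., 180.]), 498.6, -264.9, 95.8, 44.6, 10.46)
(array([335., 176.]), 540.3, -118.1, 115.1, 53.5, -16.95)
12.3833 [ 3.14135795e+00 -8.79404160e-04  2.84648593e+00]
```

Two-view triangulation puts the plate's top at about 91 mm, yet the shut fingers met nothing at a TCP height of 86. The real fingertips must end behind the nominal TCP. I probe deeper, gently.

Run:
```python
from h import *
P=[540.3,-118.2]; a=np.radians(163.1)
robot.move_gripper(0.0)
robot.move_ptp([*P,95],[np.pi,0,a])
s=robot.move_linear([*P,66],speed=20,f_stop=3); print(s,robot.current_tcp_pos(),robot.current_contact_force())
c=cam('wrist','w6')
d=cam('side'); cv2.imwrite('pics/s1.png',cv2.resize(d['img'][130:280,230:420],None,fx=4,fy=4,interpolation=cv2.INTER_CUBIC))
robot.move_linear([*P,110],speed=150); robot.move_gripper(1.0)
print(robot.current_t())
```

```text
False [ 540.41537198 -118.24266388   66.16220987] [0.29573343 0.3314861  0.07403017]
18.05
```

View pics/s1.png

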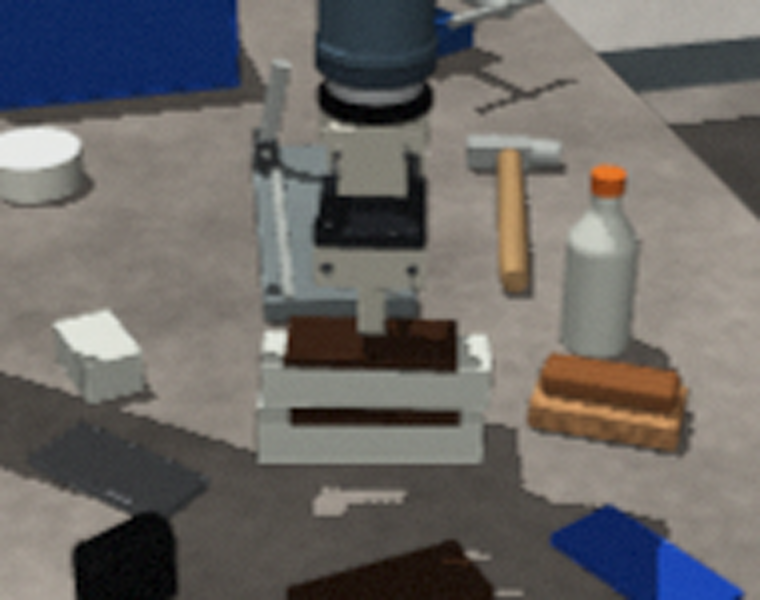

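The side crop shows the shut fingertips at about (370,335), hovering over the plate without contact although the TCP reads 66. I compute the real tip height and the stack's heights from this picture.

Run:
```python
from h import *
import pickle
d=pickle.load(open('d0.pkl','rb'))['side']
c=np.array([540.4,-118.2]); e=np.array(d['eye'],float)
def px(X):
    v=(np.array(X,float)-e)@rot(d); f=200/np.tan(np.radians(d['fovy'])/2)
    return (v[:2]/v[2]*f+[d['cx'],d['cy']]-[230,130])*4
u=np.array([np.cos(np.radians(-16.9)),np.sin(np.radians(-16.9))]); v=np.array([-u[1],u[0]])
for z in (0,20,36,46,66,82,92,100,110): print(z,'axis pt',px([*c,z]).round())
for z,w,l in ((92,28,60),(82,28,60),(82,23,80),(46,23,80),(36,23,80),(0,23,80)): print(z,'near L/R',px([*(c-v*w-u*l),z]).round(),px([*(c-v*w+u*l),z]).round())
print('far top L/R',px([*(c+v*28-u*60),92]).round(),px([*(c+v*28+u*60),92]).round())
```

```text
0 axis pt [367. 442.]
20 axis pt [368. 419.]
36 axis pt [368. 400.]
46 axis pt [368. 389.]
66 axis pt [369. 365.]
82 axis pt [369. 346.]
92 axis pt [369. 333.]
100 axis pt [369. 324.]
110 axis pt [369. 311.]
92 near L/R [281. 352.] [455. 357.]
82 near L/R [281. 364.] [455. 369.]
82 near L/R [252. 360.] [484. 366.]
46 near L/R [253. 403.] [482. 410.]
36 near L/R [254. 415.] [481. 422.]
0 near L/R [255. 457.] [479. 464.]
far top L/R [286. 311.] [455. 315.]
```

The visible tip is at about z = 91 while the TCP reads 66, so the fingers end some 25 mm short of the stated TCP. I probe to contact to pin this down, then grasp with the corrected length.

Run:
```python
from h import *
P=[540.3,-118.2]
robot.move_gripper(0.0)
robot.move_linear([*P,70],speed=150)
s=robot.move_linear([*P,52],speed=15,f_stop=2.5); z=robot.current_tcp_pos()[2]; print(s,z,robot.current_contact_force())
robot.move_linear([*P,z+20],speed=150); robot.move_gripper(1.0)
if s:
    robot.move_linear([*P,z-9.3],speed=60,f_stop=8); print(robot.current_tcp_pos())
    robot.move_gripper(0.0); print('w',robot.current_gripper_width())
    if robot.current_gripper_width()>.4:
        robot.move_linear([*P,z+35],speed=60); print('w',robot.current_gripper_width(),robot.current_contact_force())
        cam('wrist','w7')
print(robot.current_t())
```

```text
True 61.500689157400245 [-0.73734107 -1.09979293  4.67502637]
[ 540.25663499 -118.20453315   51.96707031]
w 0.597822459821733
w 0.5969241901086896 [-0.22069689  0.26307098 -1.89602824]
24.625
```

Contact came at TCP z = 61.5, so the fingers are about 30 mm shorter than stated. The grip now reads 55.5 mm, which fits the plate. I lay it on the pile.

Run:
```python
from h import *
P=[505.7,-298.2]; a=np.radians(190.13)
robot.move_linear([540.3,-118.2,100],speed=150)
robot.move_ptp([*P,40],[np.pi,0,a])
print('w',robot.current_gripper_width(),robot.current_tcp_pos(),robot.current_t())
robot.move_linear([*P,-6],speed=80)
s=robot.move_linear([*P,-12],speed=15,f_stop=3); print(s,robot.current_tcp_pos(),robot.current_contact_force())
robot.move_gripper(0.85)
robot.move_linear([*P,60],speed=150)
robot.move_ptp([575,-310,160],[np.pi,0,np.radians(163.5)])
d=cam('wrist','w8')
for o in brown(d,30): print(o)
print(robot.current_t())
```

```text
w 0.6002554625274996 [ 505.69997581 -297.64402198   39.97740183] 25.6667
True [ 506.15450762 -298.69230625   -9.75206952] [-0.39818127 -0.5419701   4.46396717]
(array([311., 121.]), 506.6, -298.3, 116.7, 54.4, 9.79)
28.5917
```

View pics/w8.png

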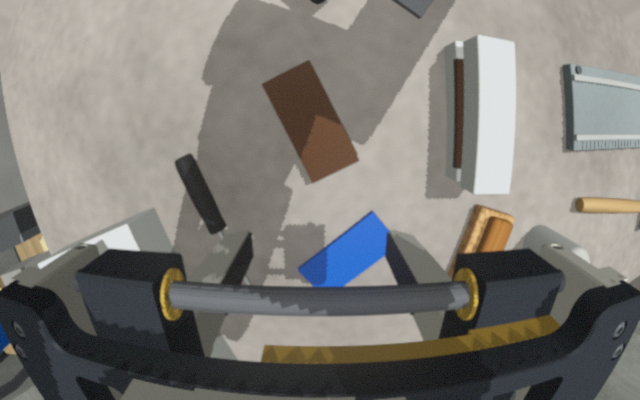

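The plate lies square on the pile, centred at about (311,121), and the bar is now bare at about (493,115). Next I look at the bar and the bed.

Run:
```python
from h import *
import pickle
robot.move_ptp([600,-140,200],[np.pi,0,np.radians(163.1)])
d1=cam('wrist','w9'); 
h=cv2.cvtColor(d1['img'],cv2.COLOR_BGR2HSV)
for t in (190,205):
  b=((h[...,2]>t)&(h[...,1]<40)).astype(np.uint8); b=cv2.morphologyEx(b,cv2.MORPH_OPEN,np.ones((3,3),np.uint8))
  for c in cv2.findContours(b,0,1)[0]:
    if cv2.contourArea(c)<3000: continue
    m=c.reshape(-1,2); print(t,m.mean(0),cv2.minAreaRect(onz(d1,m,82,True).astype(np.float32)))
robot.move_gripper(0.0)
robot.move_ptp([650,200,170],[np.pi,0,np.radians(190)])
d2=cam('wrist','w10'); pickle.dump((d1,d2),open('d2.pkl','wb'))
h=cv2.cvtColor(d2['img'],cv2.COLOR_BGR2HSV)
b=((h[...,0]>85)&(h[...,0]<115)&(h[...,1]>15)&(h[...,1]<70)&(h[...,2]>90)).astype(np.uint8); b=cv2.morphologyEx(b,cv2.MORPH_CLOSE,np.ones((7,7),np.uint8))
for c in cv2.findContours(b,0,1)[0]:
    if cv2.contourArea(c)<3000: continue
    m=c.reshape(-1,2); print('bed',m.mean(0),cv2.minAreaRect(onz(d2,m,20,True).astype(np.float32)))
print(robot.current_t())
```

```text
190 [325.79733333 130.77866667] ((544.5062255859375, -117.73040008544922), (44.37199783325195, 157.84278869628906), 74.34695434570312)
205 [325.74254743 130.78319783] ((544.4548950195312, -117.85214233398438), (42.42818069458008, 155.6610107421875), 74.25874328613281)
bed [317.99616491 146.95110259] ((600.0908203125, 200.9893035888672), (285.1594543457031, 101.0492172241211), 80.29277801513672)
32.0083
```

View pics/w10.png

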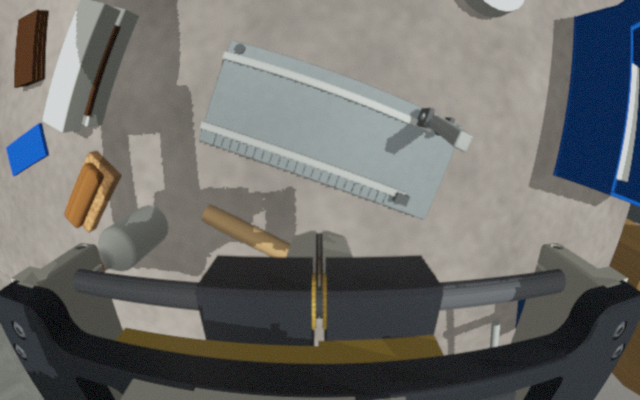

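The view shows the bed squarely: the hinge at about (424,117), the flag tip at (463,142) (leaning outward), the stub at (400,199), and the lips at (225,55)-(412,116) and (203,127)-(395,196).

Run:
```python
from h import *
import pickle
d1,d2=pickle.load(open('d2.pkl','rb'))
g=cv2.cvtColor(d2['img'],cv2.COLOR_BGR2HSV)
# bright lips by top-hat near the hand-picked lines
v=cv2.morphologyEx(g[...,2],cv2.MORPH_TOPHAT,np.ones((13,13),np.uint8))
fits=[]
for A,B in (((225,55),(412,116)),((203,127),(395,196))):
    A,B=np.array(A,float),np.array(B,float); n=np.array([-(B-A)[1],(B-A)[0]]); n/=np.linalg.norm(n)
    pts=[]
    for t in np.linspace(.05,.93,60):
        s=np.arange(-8,8.1,.5); Q=A+t*(B-A)+s[:,None]*n
        w=cv2.remap(v,Q[:,0].astype(np.float32),Q[:,1].astype(np.float32),1).ravel().astype(float)
        w=np.clip(w-w.max()*.5,0,None)
        if w.sum()>5: pts.append((Q*w[:,None]).sum(0)/w.sum())
    X=onz(d2,pts,26,True).astype(np.float32)
    vx,vy,x,y=cv2.fitLine(X,cv2.DIST_HUBER,0,.1,.1).ravel()
    if vy<0: vx,vy=-vx,-vy
    print('lip',len(pts),np.degrees(np.arctan2(vy,vx)),x,y); fits.append((vx,vy,x,y))
yaw=np.mean([np.arctan2(f[1],f[0]) for f in fits]); u=np.array([np.cos(yaw),np.sin(yaw)]); n=np.array([-u[1],u[0]])
off=[n@np.array(f[2:]) for f in fits]; print('yaw',np.degrees(yaw),'offsets',off,'sep',off[0]-off[1]); c=np.mean(off)
for nm,p,z,lx in (('corner BL',(200,140),20,-140),('corner BR',(424,217),20,150),('corner TL',(230,42),20,-140),('stub',(400,199),32,107),('cheeks',(424,117),52,107)):
    X=onz(d2,[p],z,True)[0]; print(nm,X,'origin s=',u@X-lx,'y',n@X-c)
    s=u@X-lx
print('n*c',n*c,'u',u)
```

```text
lip 60 80.06998 541.79944 172.09097
lip 60 80.18704 627.35333 170.33864
yaw 80.12851 offsets [np.float32(-504.27487), np.float32(-588.86255)] sep 84.58768
corner BL [625.4704054   52.33836989] origin s= 298.7933908532723 y -60.668601497414784
corner BR [672.25674017 333.21496736] origin s= 293.53253173041156 y -58.60910201084937
corner TL [507.48924006  70.78727655] origin s= 296.7426057354003 y 58.728680990207465
stub [652.69621243 293.0881984 ] origin s= 293.6464162476594 y -46.2174585726566
cheeks [557.10193196 293.21782663] origin s= 277.38555530683306 y 47.98374728885318
n*c [538.4766   -93.703094] u [0.17143881 0.98519474]
```

Bed pose: origin about (589,197), yaw 80.1°, and the lip separation agrees with the description. I flip the stop along an arc, using the corrected finger length.

```bash
cat >> h.py <<'E'
DZ=30.3; BY=np.radians(80.13); BO=np.array([589.05,196.93])
def bed(x,y): 
    c,s=np.cos(BY),np.sin(BY); return BO+[c*x-s*y,s*x+c*y]
E
python3 - <<'E'
from h import *
a=np.radians(170.13); x=107
def T(dy,z): return [*bed(x,50+dy),z-DZ]
robot.move_ptp(T(48,150),[np.pi,0,a])
robot.move_linear(T(48,97),speed=150)
r=55
for th in np.radians([-5,20,42,62,78]):
    robot.move_linear(T(-r*np.sin(th)+8*np.cos(th)+7.5, 40+r*np.cos(th)+8*np.sin(th)),speed=130)
s=robot.move_linear(T(-r+7.5,44),speed=30,f_stop=12); print(s,robot.current_tcp_pos(),robot.current_contact_force())
robot.move_linear(T(-r+7.5,110),speed=150)
robot.move_gripper(0.9)
d=cam('wrist','w11'); 
s=cam('side'); cv2.imwrite('pics/s2.png',cv2.resize(s['img'][130:250,260:400],None,fx=4,fy=4,interpolation=cv2.INTER_CUBIC))
print(robot.current_t())
E
```

```text
True [604.92386077 303.08449584  17.4525051 ] [-1.87904909  0.60097525  7.34729674]
37.3667
```

View pics/w11.png

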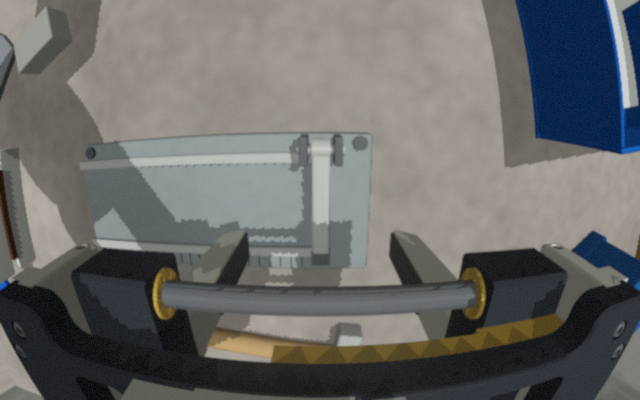

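The stop lies level across the channel (column 319, rows 140-262), and contact came at 47.8 mm against the expected 48. Now the bar.

Run:
```python
from h import *
P=[544.5,-117.8]; a=np.radians(164.35)
robot.move_ptp([*P,90],[np.pi,0,a])
robot.move_linear([*P,60-DZ],speed=90,f_stop=8)
robot.move_gripper(0.0); print('w',robot.current_gripper_width(),robot.current_tcp_pos())
robot.move_linear([*P,75],speed=60)
print('w',robot.current_gripper_width(),robot.current_contact_force())
B=np.radians(80.13)
robot.move_ptp([*bed(5,0),75],[np.pi,0,B])
d=cam('wrist','w12'); print(robot.current_gripper_width(),robot.current_t())
h=cv2.cvtColor(d['img'],cv2.COLOR_BGR2HSV)
```

```text
w 0.4925188380200772 [ 544.56751133 -117.77967436   29.79835196]
w 0.4951953264276194 [ 0.03405875 -0.11292083 -2.2940762 ]
0.4934464785917069 43.1583
```

View pics/w12.png

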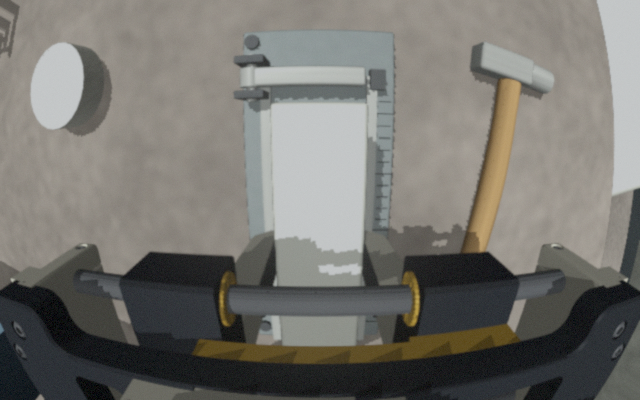

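The bar is gripped (46 mm) and lined up with the channel. Its front end is at row 101, behind the stop. I check that end's bed x and then lower and push.

Run:
```python
from h import *
d=cam('wrist'); c,s=np.cos(BY),np.sin(BY)
def tobed(p,z): v=onz(d,[p],z,True)[0]-BO; return np.array([c*v[0]+s*v[1],-s*v[0]+c*v[1]])
e=tobed((318,101),127.3); print('bar end',e,'stop edge',tobed((310,86),48), 'L',tobed((272,180),127.3),'R',tobed((365,180),127.3))
x0=5
if e[0]>92: x0=5-(e[0]-88)
robot.move_linear([*bed(x0,0),75],speed=100)
robot.move_linear([*bed(x0,0),8],speed=90)
print(robot.move_linear([*bed(x0,0),2],speed=15,f_stop=3),robot.current_tcp_pos()); z=robot.current_tcp_pos()[2]
t=robot.move_linear([*bed(x0+28,0),z],speed=20,f_stop=7); p=robot.current_tcp_pos()[:2]-BO
print(t,'tcp bed',c*p[0]+s*p[1],-s*p[0]+c*p[1],robot.current_contact_force())
robot.move_gripper(0.8)
robot.move_linear([*(BO+p),110],speed=120)
d=cam('wrist','w13')
S=cam('side'); cv2.imwrite('pics/s3.png',cv2.resize(S['img'][130:290,230:430],None,fx=4,fy=3.75,interpolation=cv2.INTER_CUBIC))
print(robot.current_t())
```

```text
bar end [84.58588921 -0.22801032] stop edge [99.40384471  5.61682467] L [47.45897191 21.79828821] R [ 47.46321089 -22.71500163]
True [590.53498801 201.94160417   3.78333162]
True tcp bed 20.86672217194649 -0.38392032265250675 [-0.93625207 -0.89158936  3.7538603 ]
47.4083
```

View pics/w13.png

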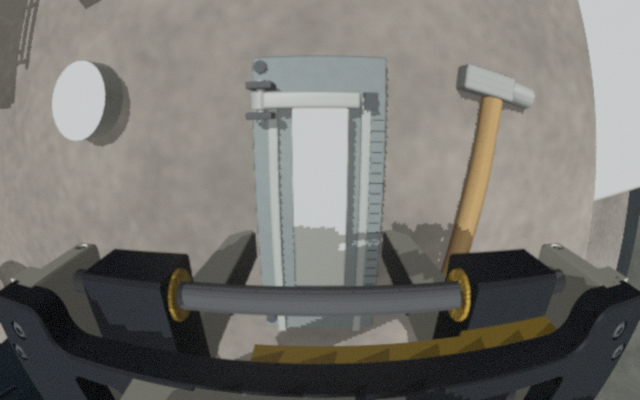

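The bar lies in the channel with its front end meeting the stop at about (320,107), and the gripper is clear of it. I do one numeric check and hand in.

Run:
```python
from h import *
robot.move_linear([*robot.current_tcp_pos()[:2],180],speed=150)
d=cam('wrist'); h=cv2.cvtColor(d['img'],cv2.COLOR_BGR2HSV); c,s=np.cos(BY),np.sin(BY)
b=((h[...,2]>190)&(h[...,1]<40)).astype(np.uint8); b[:, :260]=0; b[:,380:]=0
for k in cv2.findContours(cv2.morphologyEx(b,cv2.MORPH_OPEN,np.ones((5,5),np.uint8)),0,1)[0]:
    if cv2.contourArea(k)<400: continue
    v=onz(d,k.reshape(-1,2),56,True)-BO; q_=np.c_[c*v[:,0]+s*v[:,1],-s*v[:,0]+c*v[:,1]]
    print('bar bed x',q_[:,0].min(),q_[:,0].max(),'y',q_[:,1].min(),q_[:,1].max(),cv2.minAreaRect(q_.astype(np.float32))[2])
print(robot.current_t(),robot.current_contact_force())
robot.hand_in()
```

```text
bar bed x -22.895286050378402 99.69340216593557 y -22.130167824779637 21.276069977750197 0.09268780052661896
48.075 [-0.65467109 -0.12033583  0.55051883]
the job is handed in; nothing more can be done
```

I carried out all three steps in order and handed the job in at about 48 s of the 72 s allowed. No verdict is reported.

- **Spacer plate:** it lies on the pile. From the camera it sits within about 1 mm and 0.4° of where I measured the pile's top plate, and the placing contact came at the expected 20 mm height.
- **Stop:** it is fully down. The fingers met its upper face at 47.8 mm (48 mm expected), and the picture showed it level across the channel.
- **Bar:** it lies in the channel against the stop and is released. Its front end measures bed x = 99.7 mm (stop face at 100 mm), it sits within about 1 mm of the centre line, and its angle is about 0.1°.

**What went wrong or disagreed:**
- **Finger length:** the first grasp of the plate closed on air. Touching the plate's top showed the fingertips about 30 mm short of the stated TCP, so I used that correction from then on.
- **Force sensor:** it still read about 0.9 N when the gripper was clear at the end. I took this as drift.
- **Not re-measured:** I did not check the lower stack (`plate_low`, `block_low`) or the bystanders at the end. I saw no sign that any of them moved.

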